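Tip the tea carton over the board's edge and slide it home

ROBOT

A 6-joint arm with a two-finger parallel gripper is mounted at the origin on the work surface. World frame = base frame: x ahead of the robot, y to its left, z up, the work surface at z = 0. Lengths are in m, angles in rad, forces in N, time in s.
With the tool pointing down it reaches from about 0.35 to 0.975 m from the base axis. Payload 4.9 kg.
Tool frame: the origin (TCP) lies midway between the tips of the shut fingers; the grasp point (between the pads) lies 19 mm behind it; z points along the fingers, x is the direction in which the jaws open and shut, and the axes are right-handed (so a half turn about z gives the same grasp; the last joint's range is limited). The gripper opens to 85 mm and grips with 20 to 120 N. Pads are 22 mm wide; open, the fingers measure 114 mm over their backs; the gripper's body (76 mm by 85 mm) begins 54 mm behind the grasp point. The pads swing forward as they close: fully open they stand 13 mm farther back than shut.
Start: joints at [-1.231, 0.053, 1.613, -0, 1.476, -0.119], TCP at [0.277, -0.56, 0.231] pointing down, gripper open.
Joint ranges: [-3.01, 3.01], [-1.01, 2.22], [0.06, 2.58], [-1.02, 4.17], [0.09, 2.62], [-3.14, 3.14]. Speed limits (rad/s): [2.57, 2.57, 3.14, 3.14, 3.14, 3.14].

INTERFACE

Orientations are given as a unit quaternion [x, y, z, w].
In Python, from rig import robot, capture, get_calibration gives the robot as it stands.
- The arm moves only by the tool servo_tool, never from a script. Its argument "commands" is one flat list of numbers, 5 for each row, row after row: the opening, from 0 (shut) to 1 (fully open), then the shift along the tool's x, y, z in cm, then the turn about the tool's z in degrees. A call has 1 to 10 rows; each row shifts and turns the pose as measured when the row begins, along the tool's axes as they then stand; what a row does not reach is not made up. A row lasts 1/8 s, in which the tool goes at most 62.5 mm and 10.7 degrees, less where a joint would pass 70% of its speed; a pose out of reach is approached as far as the arm can. A call is refused whole if a number of a shift passes 6.25 or a number of a turn 10.7, either way. A call with a gripper value outside its range is refused whole. The fingers move at their own pace and stop on an object; "force" is the grip in N (left out, the last holds). Time passes only in rows, so rows that do not move let the fingers close. It gives the time, the measured TCP pose, the force and the opening at its end, in the units of the state.
- robot.sense(): the state, without advancing time (a new reading comes with each control period).
- capture(name): name is "scene" or "top"; returns (picture, depth): 480x640x3 uint8, blue, green, red; 480x640 float32, m along the optical axis (not along the pixel's ray), 0 where there is no reading.
- get_calibration(name): a dict with "K" (3x3 intrinsics, pixels), "extrinsics" (4x4, takes a point from camera to world coordinates). Camera axes: x right, y down, z forward; pixel columns grow to the right and rows downward; lengths in m; the calibration is good to about 2 mm. A picture is of the moment at which its call begins. get_calibration takes no time and is no camera call.
- robot.job_done(): hands the job in, once; it reports no verdict.
The state is a dict: "t": time; "joint_pos": joint angles; "qvel": joint speeds; "joint_efforts": joint torques, N m; "ee_pos": TCP position; "orientation": TCP orientation; "contact_force": force on the tool from outside, world axes, zero at the start; "wrist_torque": the same for the moment, N m; "gripper_width": finger opening in m.
Only numpy, scipy, OpenCV 4.12 (cv2) and the standard library are available. Lean on these libraries where they do the work, as an engineer would, in place of code of your own. Each camera call takes 0.05 s, during which the arm holds its last target.

TASK

Lay the red tea carton flat on the wooden storage board: first slide it, standing, over the table until its foot is square against the board's front edge, then push high on the same face so that it tips over that edge and lies on the board, lid towards the dark back rail. Finish by sliding it along the board until the lid end is flat on the rail, press it there for a moment with a clear but light push (about 10 N), and let go. The carton is thin card, so never push it with more than 20 N, and leave the teacup, mold, strainer, chopstick rack and rolling pin where they are.

Things in the scene. Friction and masses are not known exactly. Their poses are not given: they have to be found in the camera images.
- carton: Red tea carton, gold band at the lid, a closed rigid loose box of 0.45 to 0.8 kg, mass evenly spread: 92 mm along x, 110 along y, 140 along z. Too wide to grasp. Origin: centre of its underside; z points to the lid, x is the way it is to tip. It starts standing before the board, +x face 20 to 70 mm short of the front edge, up to 0.25 rad from square and 12 mm off the board's middle line.
- carton_top (a point): Centre of the carton's lid face, 140 mm from the origin along the carton's z. The carton slides on the table when shoved below about half its height; with its foot stopped, 2 to 7 N at 120 mm height tips it, and past about 0.75 rad it falls over by itself. Lying (x down, z to the rail) it slides on the board at 1 to 5 N of push on its underside.
- board: Fixed wooden storage board lying on the table: 204 mm along its x, 170 mm along its y, 14 mm thick; it does not move. Origin: on the table, under the middle of its front edge; x runs (level) from the front edge along the board to the back rail, z up. The front edge is a vertical step 14 mm high at x = 0, the stop for the carton's foot; no side walls.
- board_edge (a point): Middle of the board's upper front edge, 14 mm above the table.
- bracket: Fixed wooden cross-piece on the board's end, 12 mm thick, 30 mm high, with the dark back rail (170 mm wide, 12 mm thick, top 44 mm above the table) clamped before it on two steel rods. The rail's setting differs each time and is not reported: its face stands 147 to 175 mm behind the board's front edge. It does not give under a 20 N push. Origin: on the board's top, 190 mm behind the front edge; axes as the board's.
- teacup: White porcelain teacup, 72 mm across, 55 mm high, loose; origin: centre of its underside. Not to be disturbed; stands with the mold and the strainer in a row 155 mm from the board's middle line on its far (-y) side.
- mold: Green plastic fluted mold, about 80 mm across, 28 mm high, loose; origin: centre of its underside. Not to be disturbed.
- strainer: Small stainless strainer, bowl 72 mm across and 30 mm high, with a handle along its +x reaching 88 mm from the middle, loose; origin: centre of its underside. Not to be disturbed.
- rack: Wooden slotted rack with three pairs of chopsticks lying in it, 110 mm along its x, the chopsticks 237 mm long along its y, 32 mm high, loose, beyond the back rail; origin: centre of its underside. Not to be disturbed.
- rolling_pin: Stout wooden rolling pin, lying, 320 mm long along its x, 52 mm thick, far to the left; origin: underside of its middle. Not to be disturbed.
Not all that is in view belongs to the job. There is more than one size of the carton; the job needs the middle-sized.

How it is judged:
By the outcome, as a careful person would: the job done as asked, in the order asked, and still so for the second after the job is handed in, with the robot touching nothing.
It also fails if it takes over 72 s, if anything falls off the work surface, if the arm or the gripper's body presses on something with over 40 N, if the wrist force passes 120 N, or if a joint passes its speed limit or range.

## Working session

There is one attempt and no reset: what is moved stays moved. The work goes in short steps, Python scripts to look and compute and a tool call to move; the robot and the scene stay as the last step left them, time stands still between calls to the robot, and variables do not carry over. Pictures are saved under pics/ and viewed, and the job is handed in when it is done.

Besides the shell and the picture viewer there is one more tool, called after "Call:" as a command line: name --argument value ..., lists and objects as JSON in quotes. servo_tool: Moves the arm, as the interface text tells. Its arguments: {"type":"object","properties":{"commands":{"type":"array","items":{"type":"number"}},"force":{"type":"number"}},"required":["commands"]}

```bash
ls; mkdir -p pics
python3 - <<'E'
from rig import robot,capture,get_calibration
import cv2,numpy as np
print(robot.sense())
for n in("scene","top"):
    p,d=capture(n); cv2.imwrite(f"pics/{n}0.png",p); np.save(f"{n}0.npy",d)
    c=get_calibration(n); print(n,c["K"],c["extrinsics"])
E
```

```text
pics
{'t': 0.0, 'joint_pos': array([-1.23099684e+00,  5.33516951e-02,  1.61430637e+00, -1.74566866e-06,
        1.47601792e+00, -1.19005331e-01]), 'qvel': array([ 0.00130481,  0.00045886, -0.00229014,  0.00027527, -0.00089913,
        0.00174564]), 'joint_efforts': array([-6.62295806e-04, -3.93677294e+01, -3.70177567e+01, -1.57282907e-04,
        7.17664356e-03,  7.53008749e-06]), 'ee_pos': array([ 0.27658237, -0.55976414,  0.23005884]), 'orientation': array([ 8.49374897e-01, -5.27788973e-01, -8.13777704e-04, -6.50256543e-04]), 'contact_force': array([-0.38403454, -0.75716743, -0.37035662]), 'wrist_torque': array([-0.03615807, -0.01901148, -0.01531366]), 'gripper_width': 0.08526303185147016}
scene [[492.58189804   0.         309.64609166]
 [  0.         492.58189804 231.74063281]
 [  0.           0.           1.        ]] [[-0.29264395  0.70121315 -0.65012279  1.25573665]
 [ 0.95615441  0.20653303 -0.20763635  0.36630913]
 [-0.01132551 -0.68238129 -0.73090869  0.90337833]
 [ 0.          0.          0.          1.        ]]
top [[592.44852871   0.         314.55245904]
 [  0.         592.44852871 231.67071077]
 [  0.           0.           1.        ]] [[-0.02328998 -0.98196533  0.18762107  0.3019275 ]
 [-0.99962801  0.02020967 -0.01831414  0.14449091]
 [ 0.01419209 -0.18797782 -0.98207073  1.48865465]
 [ 0.          0.          0.          1.        ]]
```

View pics/scene0.png

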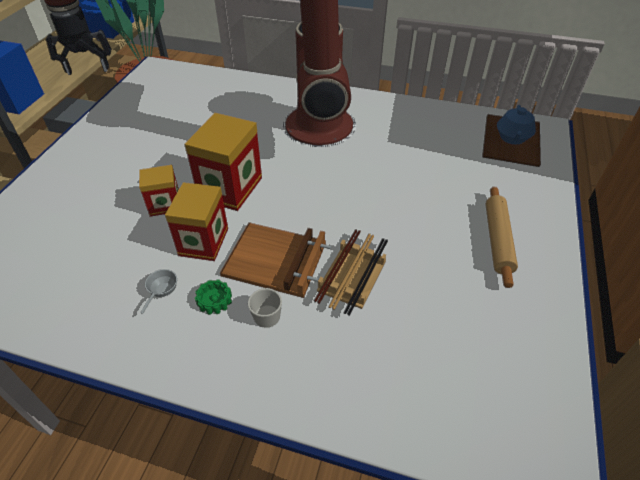

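View pics/top0.png

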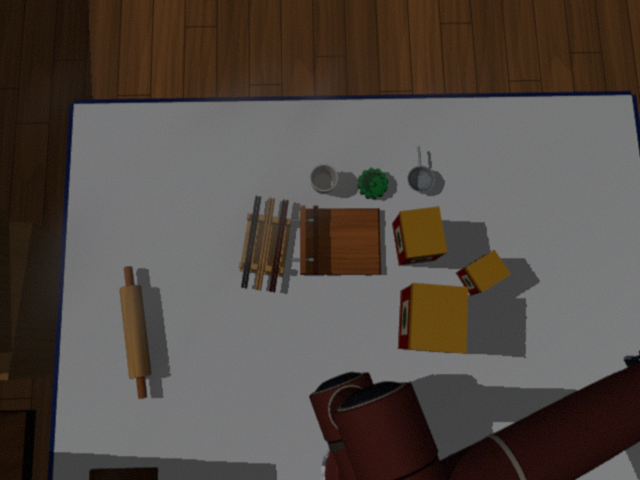

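The scene picture shows the middle carton at about (197,222), the large one at (225,160), the small one at (160,190), and the board at (270,260). In the top picture they are at (420,235), (435,318), (485,272) and (345,241). Next I'll measure the poses.

```bash
cat > h.py <<'E'
import numpy as np,cv2
from rig import robot,capture,get_calibration
def cloud(name,d):
    c=get_calibration(name);K=c["K"];E=np.array(c["extrinsics"])
    v,u=np.mgrid[:480,:640]
    P=np.stack([(u-K[0][2])/K[0][0]*d,(v-K[1][2])/K[1][1]*d,d],-1)
    W=P@E[:3,:3].T+E[:3,3]; W[d==0]=np.nan
    return W
def proj(name,p):
    c=get_calibration(name);E=np.linalg.inv(c["extrinsics"]);q=E[:3,:3]@np.array(p)+E[:3,3];q=c["K"]@q;return q[:2]/q[2]
def rect(pts):
    r=cv2.minAreaRect(np.float32(pts)*1000); return r
E
cat > m.py <<'E'
from h import *
import sys
for n in("top","scene"):
    p=cv2.imread(f"pics/{n}0.png");d=np.load(f"{n}0.npy");W=cloud(n,d)
    hsv=cv2.cvtColor(p,cv2.COLOR_BGR2HSV)
    print(n,"table z",np.nanmedian(W[...,2][(hsv[...,1]<30)&(W[...,2]<.03)]) )
    y=cv2.inRange(hsv,(18,150,90),(32,255,255))
    N,L,S,C=cv2.connectedComponentsWithStats(y)
    for i in range(1,N):
        if S[i,4]<150: continue
        m=(L==i)
        z=np.nanmedian(W[m][:,2]); mm=m&(abs(W[...,2]-z)<.006)
        r=rect(W[mm][:,:2]); print(" top",C[i].round(),S[i,4],"z",z.round(4),"rect c",np.round(r[0],1),"s",np.round(r[1],1),"a",round(r[2],2))
    b=cv2.inRange(hsv,(4,100,40),(17,255,255))>0
    # board top: z 8..20mm
    m=b&(W[...,2]>.007)&(W[...,2]<.021)&(W[...,0]>.4)&(W[...,0]<.85)&(abs(W[...,1])<.3)
    N,L,S,C=cv2.connectedComponentsWithStats(m.astype(np.uint8))
    i=1+np.argmax(S[1:,4]);mm=L==i
    r=rect(W[mm][:,:2]);print(" board",C[i],S[i,4],np.nanmedian(W[mm][:,2]),np.round(r[0],1),np.round(r[1],1),r[2],cv2.boxPoints(r).round(1).tolist())
E
python3 m.py
python3 - <<'E'
import cv2
p=cv2.imread('pics/top0.png');cv2.imwrite('pics/topz.png',cv2.resize(p[140:370,230:550],None,fx=2.5,fy=2.5,interpolation=cv2.INTER_CUBIC))
p=cv2.imread('pics/scene0.png');cv2.imwrite('pics/scenez.png',cv2.resize(p[100:340,120:400],None,fx=2.5,fy=2.5,interpolation=cv2.INTER_CUBIC))
E
```

```text
top table z -0.00047856646187716123
 top [423. 232.] 1783 z 0.1397 rect c [ 555.1 -133.1] s [109.1  92.6] a 7.29
 top [488. 271.] 946 z 0.1035 rect c [ 465.1 -289.1] s [66.7 83.3] a 29.65
 top [439. 318.] 3610 z 0.1835 rect c [ 354.3 -148.2] s [121.7 143.2] a 84.42
 board [349.28866249 240.82236155] 3828 0.013337980856906961 [557.9  30.4] [157.1 168.8] 88.9760971069336 [[472.1000061035156, -46.599998474121094], [640.9000244140625, -49.599998474121094], [643.7000122070312, 107.4000015258789], [474.8999938964844, 110.4000015258789]]
scene table z -0.0006634846182108634
 top [223. 136.] 1976 z 0.1833 rect c [ 358.8 -146.8] s [122.7 147.8] a 84.48
 top [156. 178.] 715 z 0.1028 rect c [ 470.3 -285.2] s [72.1 80. ] a 30.32
 top [195. 202.] 1546 z 0.1398 rect c [ 557.9 -132.1] s [114.9  94.3] a 6.33
 board [264.16387493 257.54745952] 3582 0.013788898682885908 [563.2  55.6] [203.6 171.8] 88.98812866210938 [[475.5, -44.70000076293945], [647.2999877929688, -47.70000076293945], [650.9000244140625, 155.8000030517578], [479.1000061035156, 158.89999389648438]]
```

View pics/topz.png

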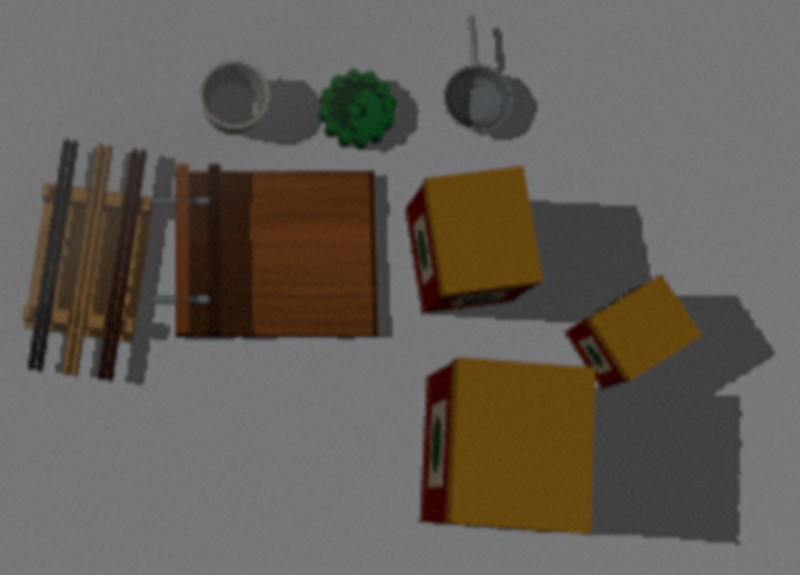

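View pics/scenez.png

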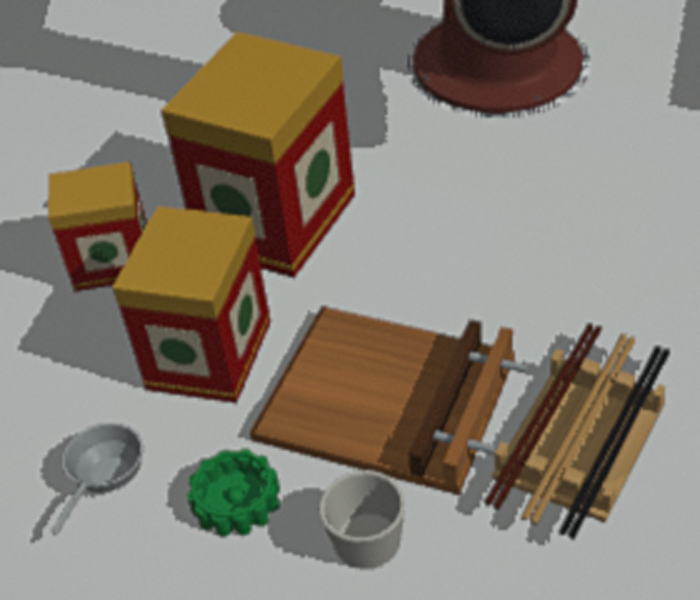

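The middle carton is at about (0.557,-0.133) and turned about +7° from the board. The board's front edge is at about y=-0.047, with its x axis at 89°. I'll turn the tool so the jaw axis lies along the board's x, then push with the back of an open finger. That back stands proud of the gripper body.

Call:
servo_tool --commands '[1,0,0,0,9.1,1,0,0,0,9.1,1,0,0,0,9.1,1,-3.6,-3.6,0,0,1,-3.6,-3.6,0,0,1,-3.6,-3.6,0,0,1,-3.6,-3.6,0,0,1,-3.6,-3.6,0,0]'

```text
t: 1.1
ee_pos: [0.4642, -0.3817, 0.225]
orientation: [-0.692, 0.722, 0.005, 0.001]
contact_force: [0.4, -0.4, 0.1]
gripper_width: 0.0854
```

```bash
cat >> h.py <<'E'
from scipy.spatial.transform import Rotation as R
BX=88.98
def need(tgt):
    s=robot.sense();M=R.from_quat(s["orientation"]).as_matrix()
    d=M.T@(np.array(tgt)-s["ee_pos"])*100
    a=np.degrees(np.arctan2(M[1,0],M[0,0]))
    da=(a-(BX-180)+180)%360-180
    print("t",round(s["t"],2),"pos",s["ee_pos"].round(4),"tool d cm",d.round(2),"turn",round(da,2),"tilt",M[:,2].round(3),"F",s["contact_force"].round(1))
E
python3 -c "
from h import *
need([.56,-.262,.23])"
```

```text
t 1.1 pos [ 0.4642 -0.3817  0.225 ] tool d cm [-12.36  -9.07  -0.43] turn -1.36 tilt [-0.005  0.009 -1.   ] F [ 0.4 -0.4  0.1]
```

Call:
servo_tool --commands '[1,-4,-3,0,-1.3,1,-4,-3,0,0,1,-4,-3,0,0,1,0,0,0,0]'

```text
t: 1.6
ee_pos: [0.5608, -0.2566, 0.2231]
orientation: [-0.702, 0.712, 0.007, 0.001]
contact_force: [-0.2, -0.4, -0.4]
gripper_width: 0.0852
```

```bash
python3 -c "
from h import *
need([.56,-.262,.04])
p,d=capture('scene');cv2.imwrite('pics/s1.png',p)
"
```

```text
t 1.6 pos [ 0.5608 -0.2566  0.2231] tool d cm [ 0.75 -0.06 18.31] turn 0.24 tilt [-0.007  0.011 -1.   ] F [-0.2 -0.4 -0.4]
```

View pics/s1.png

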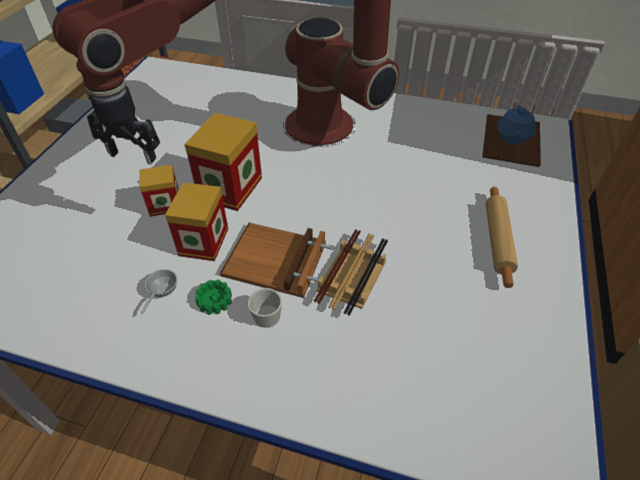

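```bash
python3 -c "
from h import *
p=cv2.imread('pics/s1.png');cv2.imwrite('pics/s1z.png',cv2.resize(p[60:220,60:240],None,fx=4,fy=3.7,interpolation=cv2.INTER_CUBIC))
s=robot.sense()['ee_pos']
for dy in(-.057,.057):print(proj('scene',s+[0,dy,.013]),proj('scene',s+[0,dy,.06]))
p,d=capture('scene');W=cloud('scene',d)
m=(W[...,2]>.2)&(W[...,2]<.42)&(abs(W[...,0]-.56)<.08)&(abs(W[...,1]+.257)<.12)
Q=W[m]
for z in np.arange(.22,.42,.01):
  q=Q[(Q[:,2]>z)&(Q[:,2]<z+.01)]
  if len(q)>3: print((z-s[2]).round(3),len(q),(q[:,1].min()-s[1]).round(3),(q[:,1].max()-s[1]).round(3),(q[:,0].max()-s[0]).round(3))
"
```

```text
[109.1804444  152.86319962] [102.35402494 135.18996596]
[155.44866393 162.06129633] [150.01725137 144.28806176]
0.007 19 -0.046 0.049 0.011
0.017 72 -0.053 0.057 0.014
0.027 81 -0.054 0.057 0.014
0.037 82 -0.055 0.058 0.014
0.047 73 -0.066 0.059 0.015
0.057 148 -0.075 0.075 0.016
0.067 210 -0.073 0.076 0.019
0.077 240 -0.072 0.074 0.021
0.087 204 -0.071 0.073 0.022
0.097 281 -0.07 0.071 0.023
0.107 258 -0.068 0.07 0.022
0.117 85 -0.063 0.067 0.016
0.127 146 -0.022 0.039 0.04
0.137 185 -0.026 0.038 0.041
0.147 188 -0.029 0.038 0.041
0.157 188 -0.026 0.038 0.041
0.167 289 -0.033 0.039 0.042
0.177 128 -0.018 0.034 0.037
0.187 203 -0.028 0.036 0.04
```

View pics/s1z.png

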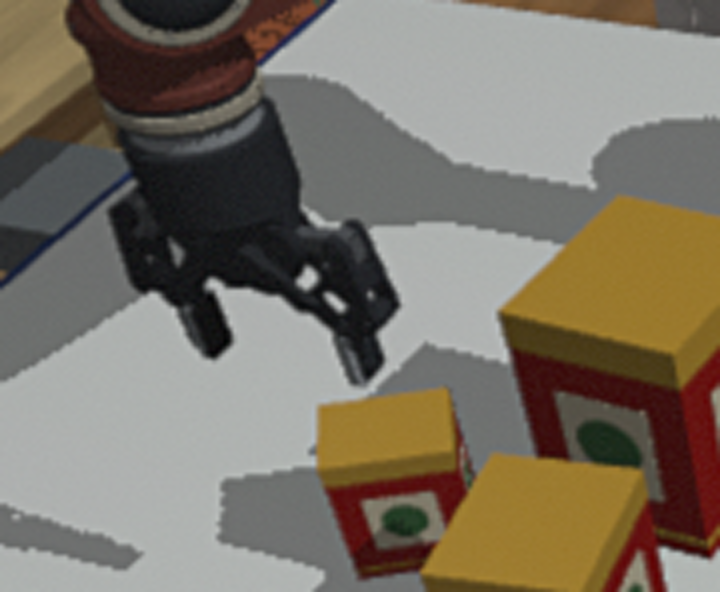

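The picture and depth show that the open knuckles reach ±75 mm along the jaw axis, wider than the finger backs. Across the jaw axis the fingers are only ±14 mm. So I'll turn the jaw axis parallel to the carton's face and push with both finger sides, partly open, just below half height.

Call:
servo_tool --commands '[0.4,0,0,0,-10,0.4,0,0,0,-10,0.4,0,0,0,-10,0.4,0,0,0,-10,0.4,0,0,0,-10,0.4,0,0,0,-10,0.4,0,0,0,-10,0.4,0,0,0,-10,0.4,0,0,0,-8,0.4,0,0,0,0]'

```text
t: 2.95
ee_pos: [0.5485, -0.2742, 0.2204]
orientation: [1.0, -0.013, -0.007, -0.005]
contact_force: [-0.4, 0.2, -0.4]
gripper_width: 0.0341
```

```bash
sed -i 's/(BX-180)/(BX-90)/' h.py; python3 -c "
from h import *
need([.557,-.235,.068]);print(robot.sense()['gripper_width'])
p,d=capture('scene');W=cloud('scene',d);s=robot.sense()['ee_pos']
m=(W[...,2]>.2)&(W[...,2]<.42)&(abs(W[...,0]-s[0])<.12)&(abs(W[...,1]-s[1])<.1)
Q=W[m]
for z in np.arange(.22,.42,.01):
  q=Q[(Q[:,2]>z)&(Q[:,2]<z+.01)]
  if len(q)>3: print((z-s[2]).round(3),len(q),(np.percentile(q[:,1],98)-s[1]).round(3),(q[:,1].max()-s[1]).round(3),'x',(q[:,0].min()-s[0]).round(3),(q[:,0].max()-s[0]).round(3))
"
```

```text
t 2.95 pos [ 0.5485 -0.2742  0.2204] tool d cm [ 0.97 -3.79 15.26] turn -0.41 tilt [-0.014  0.01  -1.   ] F [-0.4  0.2 -0.4]
0.034149556309783266
-0.0 44 0.013 0.013 x -0.029 0.031
0.01 79 0.013 0.013 x -0.032 0.033
0.02 88 0.013 0.013 x -0.028 0.033
0.03 73 0.013 0.013 x -0.029 0.033
0.04 86 0.014 0.014 x -0.044 0.049
0.05 167 0.015 0.015 x -0.049 0.054
0.06 131 0.018 0.02 x -0.057 0.058
0.07 197 0.018 0.019 x -0.054 0.062
0.08 178 0.018 0.019 x -0.062 0.066
0.09 227 0.02 0.023 x -0.064 0.069
0.1 251 0.019 0.021 x -0.06 0.069
0.11 92 0.012 0.012 x 0.0 0.045
0.12 55 0.034 0.036 x 0.004 0.042
0.13 175 0.037 0.038 x -0.019 0.042
0.14 171 0.037 0.039 x -0.02 0.042
0.15 187 0.038 0.039 x -0.023 0.042
0.16 200 0.037 0.038 x -0.019 0.042
0.17 269 0.037 0.039 x -0.027 0.04
0.18 112 0.034 0.035 x -0.012 0.04
0.19 222 0.036 0.036 x -0.019 0.041
```

The side view shows the knuckles protruding 20 mm at 60–100 mm above the TCP, so pushing this way would touch the carton too high. With the jaws fully open and along the push direction, and the TCP near the table, contact falls at or below about 65 mm. I'll use that for the slide and keep this orientation for the tipping.

Call:
servo_tool --commands '[1,0,0,0,10,1,0,0,0,10,1,0,0,0,10,1,0,0,0,10,1,0,0,0,10,1,0,0,0,10,1,0,0,0,10,1,0,0,0,10,1,0,0,0,8.5,1,0,0,0,0]'

```text
t: 4.25
ee_pos: [0.544, -0.2803, 0.2195]
orientation: [-0.677, 0.735, 0.009, -0.003]
contact_force: [-0.2, 0.0, 0.2]
gripper_width: 0.0854
```

```bash
sed -i 's/(BX-90)/(BX-OFF)/; s/^BX=.*/BX=88.98;OFF=180/' h.py; python3 -c "
from h import *
need([.565,-.275,.01])"
```

```text
t 4.25 pos [ 0.544  -0.2803  0.2195] tool d cm [-0.53 -2.41 20.91] turn -3.69 tilt [-0.016  0.009 -1.   ] F [-0.2  0.   0.2]
```

Call:
servo_tool --commands '[1,-0.5,-2.4,0,-3.6,1,0,0,4,0,1,0,0,4,0,1,0,0,4,0,1,0,0,0,0]'

```text
t: 4.88
ee_pos: [0.567, -0.2785, 0.0978]
orientation: [-0.703, 0.712, 0.007, -0.002]
contact_force: [-0.3, 0.8, -0.7]
gripper_width: 0.0855
```

```bash
python3 -c "
from h import *
need([.565,-.275,.01])"
```

```text
t 4.88 pos [ 0.567  -0.2785  0.0978] tool d cm [-0.29  0.08  8.78] turn 0.3 tilt [-0.014  0.007 -1.   ] F [-0.3  0.8 -0.7]
```

Call:
servo_tool --commands '[1,0,0,3.5,0,1,0,0,3.5,0,1,0,0,1.2,0,1,0,0,0,0]'

```text
t: 5.38
ee_pos: [0.5714, -0.2824, 0.0235]
orientation: [-0.703, 0.711, 0.001, -0.001]
contact_force: [-0.3, 0.8, 0.0]
gripper_width: 0.0856
```

```bash
python3 -c "
from h import *
need([.562,-.25,.005])
for n in ('scene','top'):
  p,d=capture(n);cv2.imwrite(f'pics/{n}2.png',p);np.save(f'{n}2.npy',d)
p=cv2.imread('pics/scene2.png');q=cv2.imread('pics/top2.png')
cv2.imwrite('pics/b2.png',np.hstack([cv2.resize(p[90:330,60:260],(400,480)),cv2.resize(q[140:380,340:540],(400,480))]))
"
```

```text
t 5.38 pos [ 0.5714 -0.2824  0.0235] tool d cm [-3.23  0.97  1.85] turn 0.4 tilt [-0.002 -0.    -1.   ] F [-0.3  0.8  0. ]
```

View pics/b2.png

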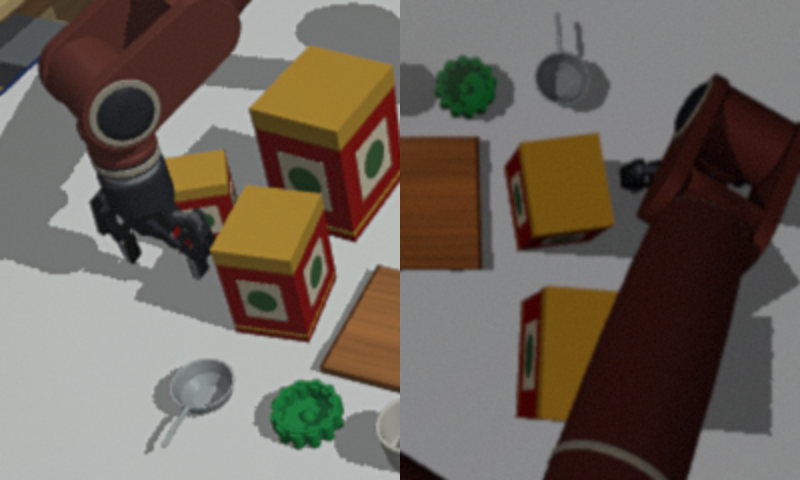

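The gripper stands clear behind the carton: finger at about (620,175) in the top half, and nothing touched. Next I lower and approach.

Call:
servo_tool --commands '[1,-0.3,0.4,1.8,0,1,-0.8,0.5,0,0,1,-0.8,0.3,0,0,1,0,0,0,0]'

```text
t: 5.98
ee_pos: [0.5609, -0.263, 0.0083]
orientation: [-0.703, 0.711, -0.002, -0.0]
contact_force: [0.3, 0.2, 0.4]
gripper_width: 0.0855
```

```bash
python3 -c "
from h import *
need([.558,-.25,.005]);print(robot.sense()['wrist_torque'])"
```

```text
t 5.97 pos [ 0.5609 -0.263   0.0083] tool d cm [-1.29  0.3   0.33] turn 0.42 tilt [ 0.003 -0.004 -1.   ] F [0.3 0.2 0.4]
[-0.00443016 -0.04737699  0.00201207]
```

Call:
servo_tool --commands '[1,-0.4,0.1,0.2,0.4,1,-0.4,0.1,0,0,1,-0.3,0,0,0,1,-0.3,0,0,0,1,-0.3,0,0,0]'

```text
t: 6.6
ee_pos: [0.5597, -0.2473, 0.0072]
orientation: [-0.701, 0.713, -0.005, -0.001]
contact_force: [-0.4, -2.6, -0.5]
gripper_width: 0.0855
```

```bash
cat > look.py <<'E'
from h import *
import sys
need([.557,-.24,.005]);s=robot.sense();print("tau",s['wrist_torque'].round(3))
for n in sys.argv[2:]:
    p,d=capture(n);cv2.imwrite(f'pics/{n}{sys.argv[1]}.png',p);W=cloud(n,d)
    hsv=cv2.cvtColor(p,cv2.COLOR_BGR2HSV);y=cv2.inRange(hsv,(18,150,90),(32,255,255))>0
    m=y&(abs(W[...,2]-.14)<.008)&(W[...,0]>.44)&(W[...,0]<.66)&(W[...,1]>-.24)
    if m.sum()>100:
        Q=W[m];r=rect(Q[:,:2]);A=np.c_[Q[:,:2]-Q[:,:2].mean(0),np.ones(len(Q))];k=np.linalg.lstsq(A,Q[:,2],rcond=None)[0]
        print(n,m.sum(),"c",np.round(r[0],1),"s",np.round(r[1],1),"a",round(r[2],2),"plane",k.round(4))
        b=cv2.boxPoints(r);print("   front edge y max",b[:,1].max().round(1),"sorted",b[np.argsort(-b[:,1])].round(1).tolist())
E
python3 look.py 3 scene top
```

```text
t 6.6 pos [ 0.5597 -0.2473  0.0072] tool d cm [-0.72  0.29  0.22] turn 0.01 tilt [ 0.005 -0.008 -1.   ] F [-0.4 -2.6 -0.5]
tau [-0.423  0.057  0.001]
scene 1479 c [ 558.8 -123.2] s [115.9  95.2] a 6.42 plane [-0.0046 -0.0129  0.1399]
   front edge y max -69.4 sorted [[611.0999755859375, -69.4000015258789], [496.0, -82.4000015258789], [621.7000122070312, -164.0], [506.6000061035156, -176.89999389648438]]
top 1801 c [ 555.2 -123.5] s [109.2  93.6] a 5.77 plane [ 0.0009 -0.0036  0.1399]
   front edge y max -71.5 sorted [[604.9000244140625, -71.5], [496.20001220703125, -82.4000015258789], [614.2999877929688, -164.60000610351562], [505.6000061035156, -175.60000610351562]]
```

The carton slides with its lid flat at 2.6 N. Continuing.

Call:
servo_tool --commands '[1,-0.4,0,0.1,0,1,-0.4,0,0,0,1,-0.4,0,0,0,1,-0.4,0,0,0,1,-0.3,0,0,0]'

```text
t: 7.32
ee_pos: [0.5604, -0.2272, 0.0064]
orientation: [-0.701, 0.713, -0.005, -0.001]
contact_force: [-0.2, -3.2, -0.3]
gripper_width: 0.0853
```

```bash
python3 look.py 4 scene top
```

```text
t 7.33 pos [ 0.5604 -0.2272  0.0064] tool d cm [1.28 0.32 0.15] turn 0.02 tilt [ 0.005 -0.009 -1.   ] F [-0.2 -3.2 -0.3]
tau [-0.324  0.041  0.09 ]
scene 1485 c [ 560.1 -104. ] s [114.3  95.4] a 4.75 plane [-0.0019 -0.0066  0.1399]
   front edge y max -51.8 sorted [[613.0999755859375, -51.79999923706055], [499.20001220703125, -61.20000076293945], [621.0, -146.8000030517578], [507.1000061035156, -156.3000030517578]]
top 1799 c [ 556.9 -104.1] s [109.7  93.1] a 4.33 plane [-0.0023  0.005   0.1396]
   front edge y max -53.5 sorted [[608.0999755859375, -53.5], [498.70001220703125, -61.79999923706055], [615.0999755859375, -146.3000030517578], [505.79998779296875, -154.60000610351562]]
```

Call:
servo_tool --commands '[1,-0.3,0.1,0,0,1,-0.3,0,0,0,1,-0.2,0,0,0]'

```text
t: 7.8
ee_pos: [0.5593, -0.2191, 0.0064]
orientation: [-0.701, 0.713, -0.005, -0.001]
contact_force: [-1.4, -5.4, 0.4]
gripper_width: 0.0855
```

Call:
servo_tool --commands '[1,-0.2,0,0,0,1,-0.2,0,0,0]'

```text
t: 8.05
ee_pos: [0.559, -0.2159, 0.0066]
orientation: [-0.701, 0.713, -0.005, -0.002]
contact_force: [-1.5, -6.4, 1.0]
gripper_width: 0.0851
```

```bash
python3 look.py 5 scene top
```

```text
t 8.05 pos [ 0.559  -0.2159  0.0066] tool d cm [2.42 0.16 0.18] turn 0.07 tilt [ 0.004 -0.011 -1.   ] F [-1.5 -6.4  1. ]
tau [-0.59   0.216  0.197]
scene 1501 c [556.  -91.8] s [116.   95.5] a 0.3 plane [ 0.0003 -0.0258  0.1406]
   front edge y max -43.8 sorted [[613.7000122070312, -43.79999923706055], [497.70001220703125, -44.400001525878906], [614.2000122070312, -139.1999969482422], [498.20001220703125, -139.89999389648438]]
top 1818 c [553.8 -91.7] s [ 93.6 108.4] a 89.01 plane [-0.0057 -0.0173  0.1406]
   front edge y max -44.0 sorted [[500.3999938964844, -44.0], [608.7999877929688, -45.900001525878906], [498.79998779296875, -137.60000610351562], [607.2000122070312, -139.5]]
```

The foot reached the edge and squared up, and the carton leans about 0.02 rad. I'll back off so it settles, then check squareness.

Call:
servo_tool --commands '[1,1.2,0,0,0,1,2,0,0,0,1,0,0,0,0]'

```text
t: 8.52
ee_pos: [0.5584, -0.248, 0.0062]
orientation: [-0.701, 0.713, -0.004, -0.001]
contact_force: [0.3, 0.3, -1.1]
gripper_width: 0.0851
```

```bash
python3 look.py 6 scene top
python3 - <<'E'
import sys;sys.path.insert(0,'.')
from h import *
p=cv2.imread('pics/scene6.png');q=cv2.imread('pics/top6.png')
# red +x face points of the carton: fit lower face
for n,p in (('scene',p),):
  pass
cv2.imwrite('pics/b6.png',np.hstack([cv2.resize(p[150:310,130:290],(400,400),interpolation=cv2.INTER_CUBIC),cv2.resize(q[180:290,330:440],(400,400),interpolation=cv2.INTER_CUBIC)]))
E
```

```text
t 8.53 pos [ 0.5584 -0.248   0.0062] tool d cm [-0.8   0.15  0.12] turn 0.02 tilt [ 0.004 -0.007 -1.   ] F [ 0.3  0.3 -1.1]
tau [ 0.019  0.016 -0.004]
scene 1477 c [556.  -94.5] s [ 95.7 115.3] a 89.35 plane [-0.0013 -0.0091  0.1398]
   front edge y max -46.0 sorted [[498.8999938964844, -46.0], [614.2000122070312, -47.29999923706055], [497.79998779296875, -141.60000610351562], [613.0999755859375, -143.0]]
top 1814 c [553.8 -95.2] s [ 93.6 110.2] a 89.95 plane [-0.0011  0.004   0.1398]
   front edge y max -48.4 sorted [[498.79998779296875, -48.400001525878906], [609.0, -48.5], [498.70001220703125, -142.0], [608.9000244140625, -142.10000610351562]]
```

View pics/b6.png

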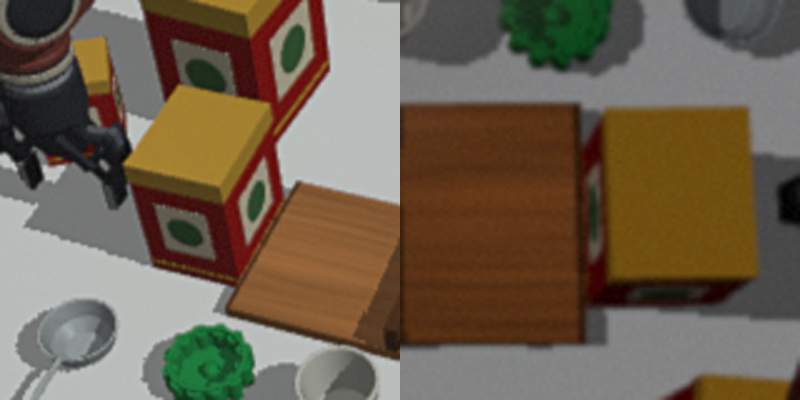

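The carton stands with its foot flush on the edge: the lid's front edge is at y≈-0.047 and yaw is within about 1° of the board (right half, x≈585–600). Now I raise the tool, turn it back to finger sides, and push high.

Call:
servo_tool --commands '[1,1,0,-4.5,0,1,0.5,0,-4.5,0,0.4,0,0,-4,-10,0.4,0,0,0,-10,0.4,0,0,0,-10,0.4,0,0,0,-10,0.4,0,0,0,-10,0.4,0,0,0,-10,0.4,0,0,0,-10,0.4,0,0,0,-10]'

```text
t: 9.88
ee_pos: [0.5565, -0.2564, 0.1383]
orientation: [0.997, -0.071, 0.0, -0.0]
contact_force: [-1.0, -0.5, -0.3]
gripper_width: 0.0342
```

```bash
sed -i 's/OFF=180/OFF=90/' h.py; python3 -c "
from h import *
need([.556,-.19,.115])"
```

```text
t 9.88 pos [ 0.5565 -0.2564  0.1383] tool d cm [-0.99 -6.56  2.34] turn -7.1 tilt [ 0.  0. -1.] F [-1.  -0.5 -0.3]
```

Call:
servo_tool --commands '[0.4,0,-1,1.2,-7,0.4,0,-3,1.1,0,0.4,0,-3,0,0,0.4,0,-1,0,0,0.4,0,0,0,0]'

```text
t: 10.5
ee_pos: [0.5585, -0.1732, 0.114]
orientation: [1.0, -0.007, -0.0, -0.001]
contact_force: [-0.1, 0.5, 0.5]
gripper_width: 0.0342
```

```bash
python3 -c "
from h import *
need([.555,-.155,.115])"
```

```text
t 10.5 pos [ 0.5585 -0.1732  0.114 ] tool d cm [-0.38 -1.82 -0.09] turn 0.23 tilt [-0.     0.002 -1.   ] F [-0.1  0.5  0.5]
```

Call:
servo_tool --commands '[0.4,-0.2,-0.5,-0.1,0.2,0.4,-0.1,-0.5,-0.1,0,0.4,0,-0.4,0,0,0.4,0,-0.4,0,0,0.4,0,-0.4,0,0]'

```text
t: 11.12
ee_pos: [0.5561, -0.1524, 0.117]
orientation: [1.0, -0.01, 0.0, -0.0]
contact_force: [-1.2, -3.2, 2.7]
gripper_width: 0.0338
```

```bash
python3 look.py 7 scene
```

```text
t 11.12 pos [ 0.5561 -0.1524  0.117 ] tool d cm [ 0.26  8.76 11.2 ] turn -0.14 tilt [ 0.001  0.001 -1.   ] F [-1.2 -3.2  2.7]
tau [-0.686  0.153  0.119]
scene 1484 c [557.3 -96. ] s [114.2  99.2] a 0.08 plane [-0.0008 -0.0105  0.1399]
   front edge y max -46.4 sorted [[614.2999877929688, -46.400001525878906], [500.1000061035156, -46.5], [614.4000244140625, -145.60000610351562], [500.29998779296875, -145.6999969482422]]
```

Call:
servo_tool --commands '[0.4,0,-0.4,-0.1,0,0.4,0,-0.4,-0.1,0,0.4,0,-0.4,-0.1,0,0.4,0,-0.4,-0.1,0]'

```text
t: 11.68
ee_pos: [0.5568, -0.1401, 0.1245]
orientation: [1.0, -0.01, 0.001, 0.005]
contact_force: [-2.3, -5.3, 3.9]
gripper_width: 0.0343
```

```bash
python3 look.py 8 scene
```

```text
t 11.68 pos [ 0.5568 -0.1401  0.1245] tool d cm [ 0.2   9.87 12.05] turn -0.11 tilt [ 0.001 -0.01  -1.   ] F [-2.3 -5.3  3.9]
tau [-0.938  0.524  0.057]
scene 1424 c [554.5 -80.7] s [ 95.1 116.6] a 89.15 plane [-0.003  -0.0973  0.1431]
   front edge y max -32.3 sorted [[496.8999938964844, -32.29999923706055], [613.5999755859375, -34.0], [495.5, -127.30000305175781], [612.2000122070312, -129.10000610351562]]
```

View pics/scene8.png

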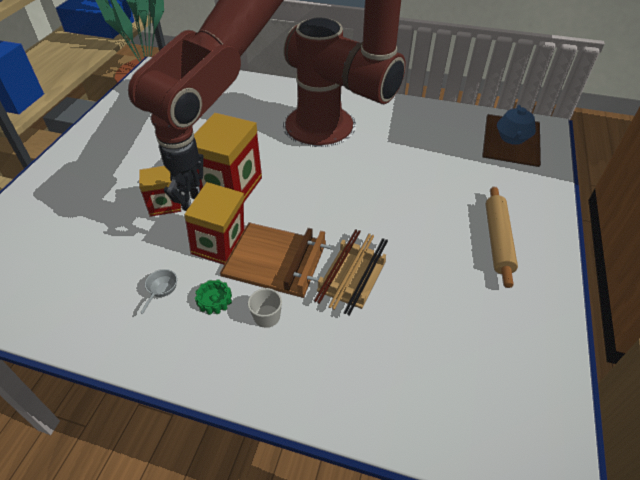

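Call:
servo_tool --commands '[0.4,0,-0.4,-0.2,0,0.4,0,-0.4,-0.2,0,0.4,0,-0.4,-0.2,0,0.4,0,-0.4,-0.2,0]'

```text
t: 12.22
ee_pos: [0.5575, -0.1235, 0.1341]
orientation: [1.0, -0.01, 0.001, 0.006]
contact_force: [-1.4, -3.2, 3.7]
gripper_width: 0.0339
```

Call:
servo_tool --commands '[0.4,0,-0.4,-0.2,0,0.4,0,-0.4,-0.2,0,0.4,0,-0.4,-0.1,0]'

```text
t: 12.6
ee_pos: [0.558, -0.11, 0.1395]
orientation: [1.0, -0.01, 0.002, 0.005]
contact_force: [-1.1, -3.1, 4.8]
gripper_width: 0.0343
```

```bash
python3 look.py 9 scene; python3 -c "
import cv2
p=cv2.imread('pics/scene9.png');cv2.imwrite('pics/b9.png',cv2.resize(p[110:330,120:340],(660,600),interpolation=cv2.INTER_CUBIC))"
```

```text
t 12.6 pos [ 0.558  -0.11    0.1395] tool d cm [ 0.12 12.86 13.58] turn -0.12 tilt [ 0.003 -0.01  -1.   ] F [-1.1 -3.1  4.8]
tau [-0.461  0.227 -0.021]
scene 802 c [557.4 -32. ] s [ 56.7 115.4] a 89.02 plane [-0.0103 -0.3284  0.1401]
   front edge y max -2.7 sorted [[500.20001220703125, -2.700000047683716], [615.5999755859375, -4.699999809265137], [499.29998779296875, -59.400001525878906], [614.5999755859375, -61.400001525878906]]
```

View pics/b9.png

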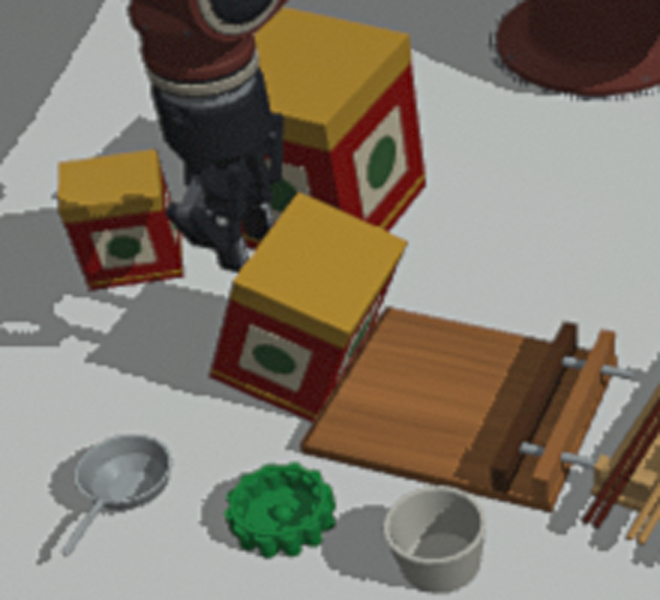

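Call:
servo_tool --commands '[0.4,0,-0.4,-0.1,0,0.4,0,-0.4,-0.1,0,0.4,0,-0.4,-0.1,0,0.4,0,-0.4,0,0,0.4,0,-0.4,0,0]'

```text
t: 13.28
ee_pos: [0.559, -0.0873, 0.1428]
orientation: [1.0, -0.01, 0.002, 0.004]
contact_force: [-0.2, -1.0, 2.2]
gripper_width: 0.0342
```

Call:
servo_tool --commands '[0.4,0,-0.4,0,0,0.4,0,-0.4,0,0,0.4,0,-0.4,0,0,0.4,0,0,0,0]'

```text
t: 13.78
ee_pos: [0.5583, -0.0729, 0.1407]
orientation: [1.0, -0.01, 0.001, 0.002]
contact_force: [-0.1, 0.0, -0.6]
gripper_width: 0.0339
```

```bash
python3 look.py 10 scene; python3 -c "
import cv2
p=cv2.imread('pics/scene10.png');cv2.imwrite('pics/b10.png',cv2.resize(p[110:330,120:340],(660,600),interpolation=cv2.INTER_CUBIC))"
```

```text
t 13.78 pos [ 0.5583 -0.0729  0.1407] tool d cm [ 0.16 16.64 13.66] turn -0.09 tilt [ 0.002 -0.005 -1.   ] F [-0.1  0.  -0.6]
tau [-0.013 -0.053  0.01 ]
scene 439 c [559.5  -9.2] s [ 27.3 111.5] a 89.29 plane [-0.0165 -0.7144  0.14  ]
   front edge y max 5.1 sorted [[503.8999938964844, 5.099999904632568], [615.4000244140625, 3.799999952316284], [503.6000061035156, -22.200000762939453], [615.0999755859375, -23.600000381469727]]
```

View pics/b10.png

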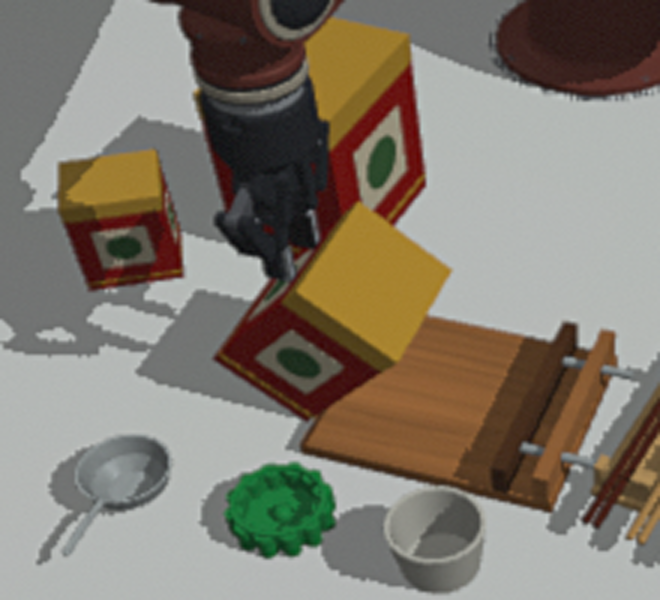

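Call:
servo_tool --commands '[0.4,0,-0.4,0,0,0.4,0,-0.4,0,0,0.4,0,0,0,0,0.4,0,0,0,0]'

```text
t: 14.32
ee_pos: [0.5579, -0.0644, 0.1398]
orientation: [1.0, -0.01, 0.0, 0.002]
contact_force: [0.2, -0.4, -0.6]
gripper_width: 0.0342
```

```bash
python3 look.py 11 scene; python3 -c "
import cv2
p=cv2.imread('pics/scene11.png');cv2.imwrite('pics/b11.png',cv2.resize(p[110:330,120:340],(660,600),interpolation=cv2.INTER_CUBIC))"
```

```text
t 14.32 pos [ 0.5579 -0.0644  0.1398] tool d cm [ 0.24 17.5  13.56] turn -0.11 tilt [ 0.001 -0.004 -1.   ] F [ 0.2 -0.4 -0.6]
tau [ 0.056 -0.013 -0.012]
```

View pics/b11.png

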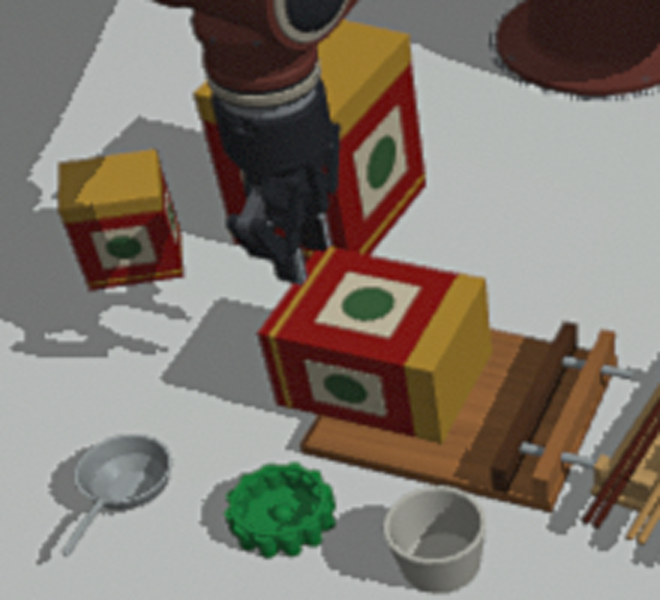

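The carton lies flat on the board with its lid towards the rail: red top face at (375,305), gold end at (450,355) in the crop. Next I back off, lower, and measure the carton and rail.

Call:
servo_tool --commands '[0.4,-0.2,3,0,0,0.4,0,2.5,0,0,0.4,0,0,4,0,0.4,0,0,4,0,0.4,0,0,0.8,0,0.4,0,0,0,0]'

```text
t: 15.12
ee_pos: [0.5573, -0.1228, 0.0531]
orientation: [1.0, -0.01, 0.003, 0.003]
contact_force: [0.6, -0.2, 0.8]
gripper_width: 0.0341
```

```bash
cat > look2.py <<'E'
from h import *
import sys
need([.556,-.08,.05]);s=robot.sense();print("tau",s['wrist_torque'].round(3))
for n in sys.argv[2:]:
    p,d=capture(n);cv2.imwrite(f'pics/{n}{sys.argv[1]}.png',p);W=cloud(n,d)
    m=(abs(W[...,2]-.106)<.005)&(W[...,0]>.47)&(W[...,0]<.65)&(W[...,1]>-.1)&(W[...,1]<.16)
    N,L,S,C=cv2.connectedComponentsWithStats(m.astype(np.uint8));m=L==1+np.argmax(S[1:,4])
    r=rect(W[m][:,:2]);b=cv2.boxPoints(r);Q=W[m];A=np.c_[Q[:,:2]-Q[:,:2].mean(0),np.ones(len(Q))];k=np.linalg.lstsq(A,Q[:,2],rcond=None)[0]
    print(n,m.sum(),"c",np.round(r[0],1),"s",np.round(r[1],1),"a",round(r[2],2),"plane",k.round(4),b[np.argsort(-b[:,1])].round(1).tolist())
    m=(abs(W[...,2]-.044)<.0035)&(W[...,0]>.46)&(W[...,0]<.66)&(W[...,1]>.05)&(W[...,1]<.18)
    N,L,S,C=cv2.connectedComponentsWithStats(m.astype(np.uint8))
    for i in range(1,N):
        if S[i,4]>60:
            r=rect(W[L==i][:,:2]);b=cv2.boxPoints(r);print("  rail",S[i,4],np.round(r[0],1),np.round(r[1],1),round(r[2],2),b[np.argsort(b[:,1])].round(1).tolist())
E
python3 look2.py 12 scene top; python3 -c "
import cv2,numpy as np
p=cv2.imread('pics/scene12.png');q=cv2.imread('pics/top12.png');cv2.imwrite('pics/b12.png',np.hstack([cv2.resize(p[150:310,170:330],(400,400),interpolation=cv2.INTER_CUBIC),cv2.resize(q[180:290,300:410],(400,400),interpolation=cv2.INTER_CUBIC)]))"
```

```text
t 15.12 pos [ 0.5573 -0.1228  0.0531] tool d cm [-0.21 -4.28  0.28] turn -0.13 tilt [ 0.006 -0.006 -1.   ] F [ 0.6 -0.2  0.8]
tau [ 0.014  0.057 -0.012]
scene 2264 c [558.2 -12.6] s [143.4 115.2] a 89.73 plane [-0.0021  0.0011  0.1058] [[500.8999938964844, 59.400001525878906], [616.0999755859375, 58.79999923706055], [500.20001220703125, -84.0999984741211], [615.4000244140625, -84.5999984741211]]
  rail 311 [563.6 116.5] [ 13.3 171.6] 89.14 [[649.2999877929688, 108.5999984741211], [477.70001220703125, 111.19999694824219], [649.5, 121.9000015258789], [477.8999938964844, 124.4000015258789]]
  rail 322 [564.3 148.2] [ 13.6 171.4] 89.13 [[649.9000244140625, 140.10000610351562], [478.5, 142.6999969482422], [650.0999755859375, 153.6999969482422], [478.70001220703125, 156.39999389648438]]
top 2364 c [554.8 -13.4] s [140.4 110.2] a 88.84 plane [-0.0015  0.0039  0.1057] [[501.1000061035156, 57.900001525878906], [611.2999877929688, 55.70000076293945], [498.29998779296875, -82.5], [608.4000244140625, -84.69999694824219]]
  rail 191 [562.  147.7] [  9.8 168.1] 89.7 [[646.0, 142.39999389648438], [477.8999938964844, 143.3000030517578], [646.0, 152.1999969482422], [477.8999938964844, 153.10000610351562]]
  rail 209 [561.9 116. ] [ 11.2 169.7] 89.64 [[646.7000122070312, 109.80000305175781], [477.0, 110.9000015258789], [646.7000122070312, 121.0], [477.1000061035156, 122.0999984741211]]
```

View pics/b12.png

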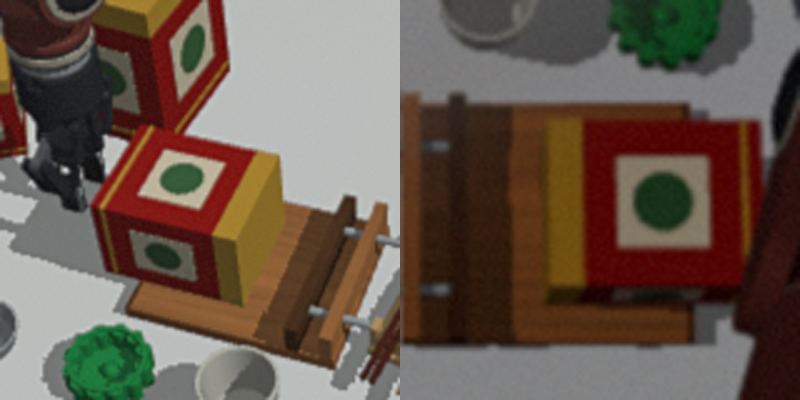

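Rail face is at y≈0.110 and the lid end at y≈0.058, so about 52 mm of sliding remains. The carton is square within about 0.5°. Pushing low on the underside.

Call:
servo_tool --commands '[0.4,-0.1,-0.8,0.1,0,0.4,0,-0.8,0,0,0.4,0,-0.4,0,0,0.4,0,-0.4,0,0,0.4,0,-0.4,0,0,0.4,0,-0.4,0,0]'

```text
t: 15.98
ee_pos: [0.5601, -0.0902, 0.057]
orientation: [1.0, -0.009, 0.007, 0.006]
contact_force: [-0.4, -3.7, 0.1]
gripper_width: 0.0341
```

Call:
servo_tool --commands '[0.4,0,-0.4,0,0,0.4,0,-0.4,0,0,0.4,0,-0.4,0,0,0.4,0,-0.4,0,0,0.4,0,-0.4,0,0]'

```text
t: 16.6
ee_pos: [0.5607, -0.0699, 0.0571]
orientation: [1.0, -0.01, 0.008, 0.006]
contact_force: [-0.4, -4.5, -0.1]
gripper_width: 0.0344
```

```bash
python3 look2.py 13 scene
```

```text
t 16.6 pos [ 0.5607 -0.0699  0.0571] tool d cm [-0.46  1.01  0.71] turn -0.09 tilt [ 0.015 -0.013 -1.   ] F [-0.4 -4.5 -0.1]
tau [-0.453  0.077 -0.   ]
scene 2365 c [558.9   4.9] s [163.4 114.4] a 88.78 plane [-0.002  -0.0007  0.1059] [[503.5, 87.80000305175781], [617.7999877929688, 85.4000015258789], [500.0, -75.5999984741211], [614.4000244140625, -78.0]]
  rail 316 [564.6 116.6] [ 13.3 169.4] 88.78 [[649.0999755859375, 108.0999984741211], [479.70001220703125, 111.69999694824219], [649.4000244140625, 121.4000015258789], [480.0, 125.0]]
  rail 316 [563.3 148.4] [ 13.3 172.8] 88.95 [[649.5, 140.1999969482422], [476.79998779296875, 143.3000030517578], [649.7999877929688, 153.5], [477.0, 156.60000610351562]]
```

Call:
servo_tool --commands '[0.4,-0.1,-0.4,0.2,0,0.4,0,-0.4,0.1,0,0.4,0,-0.4,0,0,0.4,0,-0.4,0,0]'

```text
t: 17.15
ee_pos: [0.5611, -0.0534, 0.055]
orientation: [1.0, -0.01, 0.009, 0.007]
contact_force: [0.3, -3.9, 1.6]
gripper_width: 0.0346
```

Call:
servo_tool --commands '[0.4,0,-0.2,0,0,0.4,0,-0.2,0,0]'

```text
t: 17.4
ee_pos: [0.5612, -0.049, 0.055]
orientation: [1.0, -0.01, 0.009, 0.007]
contact_force: [-0.6, -4.3, 1.8]
gripper_width: 0.0342
```

```bash
python3 look2.py 14 scene
```

```text
t 17.4 pos [ 0.5612 -0.049   0.055 ] tool d cm [-0.47  3.11  0.53] turn -0.07 tilt [ 0.017 -0.014 -1.   ] F [-0.6 -4.3  1.8]
tau [-0.543  0.076 -0.025]
scene 2387 c [559.6  28.8] s [156.8 114.5] a 88.6 plane [-0.0016  0.0024  0.1059] [[504.29998779296875, 108.5], [618.7999877929688, 105.69999694824219], [500.5, -48.20000076293945], [614.9000244140625, -51.0]]
  rail 367 [564.  102.4] [ 41.5 171.3] 89.22 [[649.4000244140625, 80.5], [478.1000061035156, 82.80000305175781], [650.0, 122.0], [478.70001220703125, 124.30000305175781]]
  rail 318 [563.9 148.5] [ 12.9 172.8] 88.96 [[650.0999755859375, 140.5], [477.3999938964844, 143.6999969482422], [650.4000244140625, 153.39999389648438], [477.6000061035156, 156.5]]
```

Lid at y≈0.107, about 3 mm from the rail. Going in 1–2 mm steps.

Call:
servo_tool --commands '[0.4,0,-0.2,0,0,0.4,0,-0.1,0,0]'

```text
t: 17.7
ee_pos: [0.5613, -0.0457, 0.055]
orientation: [1.0, -0.01, 0.009, 0.007]
contact_force: [-0.0, -4.7, 1.8]
gripper_width: 0.0337
```

Call:
servo_tool --commands '[0.4,0,-0.1,0,0]'

```text
t: 17.82
ee_pos: [0.5614, -0.0448, 0.055]
orientation: [1.0, -0.01, 0.009, 0.007]
contact_force: [0.1, -7.7, 1.8]
gripper_width: 0.0341
```

Call:
servo_tool --commands '[0.4,0,-0.1,0,0]'

```text
t: 17.95
ee_pos: [0.5615, -0.0449, 0.0551]
orientation: [1.0, -0.009, 0.009, 0.009]
contact_force: [-0.2, -10.8, 1.2]
gripper_width: 0.0344
```

Call:
servo_tool --commands '[0.4,0,-0.1,0,0]'

```text
t: 18.08
ee_pos: [0.5615, -0.045, 0.0551]
orientation: [1.0, -0.009, 0.009, 0.01]
contact_force: [-1.1, -8.6, 0.6]
gripper_width: 0.0342
```

```bash
python3 look2.py 15 scene; python3 -c "
from rig import robot
print(robot.sense()['contact_force'])"
```

```text
t 18.07 pos [ 0.5615 -0.045   0.0551] tool d cm [-0.49  3.5   0.57] turn -0.02 tilt [ 0.018 -0.02  -1.   ] F [-1.1 -8.6  0.6]
tau [-1.043  0.129  0.007]
scene 2401 c [559.1  28.8] s [166.2 115.4] a 88.46 plane [-0.0015  0.0012  0.106 ] [[503.6000061035156, 113.4000015258789], [619.0, 110.30000305175781], [499.20001220703125, -52.79999923706055], [614.5999755859375, -55.900001525878906]]
  rail 373 [563.5  88.2] [ 70.1 171.2] 88.81 [[648.4000244140625, 51.400001525878906], [477.20001220703125, 54.900001525878906], [649.7999877929688, 121.4000015258789], [478.6000061035156, 125.0]]
  rail 324 [563.9 148.5] [ 13.7 172.1] 88.89 [[649.7999877929688, 140.0], [477.79998779296875, 143.3000030517578], [650.0999755859375, 153.6999969482422], [478.0, 157.0]]
[-0.19494662 -8.2670395   1.52310686]
```

Call:
servo_tool --commands '[0.4,0,-0.12,0,0,0.4,0,-0.12,0,0]'

```text
t: 18.38
ee_pos: [0.5615, -0.0452, 0.0552]
orientation: [1.0, -0.009, 0.009, 0.012]
contact_force: [-1.0, -9.5, 1.8]
gripper_width: 0.0342
```

Call:
servo_tool --commands '[0.4,0,-0.12,0,0,0.4,0,-0.12,0,0]'

```text
t: 18.62
ee_pos: [0.5615, -0.0455, 0.0553]
orientation: [1.0, -0.009, 0.009, 0.015]
contact_force: [0.1, -9.7, 0.9]
gripper_width: 0.0339
```

The press held at 8–11 N for more than half a second. Letting go: straight back, then up.

Call:
servo_tool --commands '[0.4,0,0.5,0,0,0.4,0,1.5,0,0,0.4,0,4,0,0,0.4,0,5,0,0,0.4,0,2,-3,0,0.4,0,0,-5,0,0.4,0,0,-5,0,0.4,0,0,0,0]'

```text
t: 19.62
ee_pos: [0.5543, -0.1758, 0.1884]
orientation: [1.0, -0.01, 0.006, 0.009]
contact_force: [0.7, 0.3, -0.1]
gripper_width: 0.0344
```

```bash
python3 look2.py 16 scene top; python3 -c "
import cv2,numpy as np
p=cv2.imread('pics/scene16.png');q=cv2.imread('pics/top16.png');cv2.imwrite('pics/b16.png',np.hstack([cv2.resize(p[140:340,150:350],(400,400),interpolation=cv2.INTER_CUBIC),cv2.resize(q[150:300,270:420],(400,400),interpolation=cv2.INTER_CUBIC)]))"
```

```text
t 19.62 pos [ 0.5543 -0.1758  0.1884] tool d cm [-0.18 -9.83 13.67] turn -0.08 tilt [ 0.012 -0.018 -1.   ] F [ 0.7  0.3 -0.1]
tau [0.004 0.007 0.032]
scene 2336 c [559.8  39.9] s [143.8 115. ] a 88.79 plane [-0.0015  0.0012  0.1059] [[503.79998779296875, 113.0], [618.7999877929688, 110.5], [500.79998779296875, -30.799999237060547], [615.7999877929688, -33.29999923706055]]
  rail 375 [562.9  88.2] [ 70.3 171.9] 88.52 [[648.0, 50.79999923706055], [476.1000061035156, 55.29999923706055], [649.7999877929688, 121.0999984741211], [477.8999938964844, 125.5]]
  rail 326 [563.7 148.4] [ 13.5 174.4] 89.19 [[650.7999877929688, 140.5], [476.5, 142.89999389648438], [651.0, 153.89999389648438], [476.70001220703125, 156.39999389648438]]
top 2458 c [557.4  38.9] s [139.2 112.1] a 88.79 plane [-0.0003  0.0018  0.1058] [[502.79998779296875, 109.69999694824219], [614.9000244140625, 107.30000305175781], [499.8999938964844, -29.399999618530273], [612.0, -31.799999237060547]]
  rail 207 [562.3 149.3] [ 13.  169.1] 89.73 [[646.7999877929688, 142.39999389648438], [477.70001220703125, 143.1999969482422], [646.9000244140625, 155.39999389648438], [477.79998779296875, 156.1999969482422]]
  rail 227 [561.9 116. ] [ 11.1 169.2] 89.65 [[646.4000244140625, 110.0], [477.20001220703125, 111.0], [646.5, 121.0999984741211], [477.29998779296875, 122.0999984741211]]
```

View pics/b16.png

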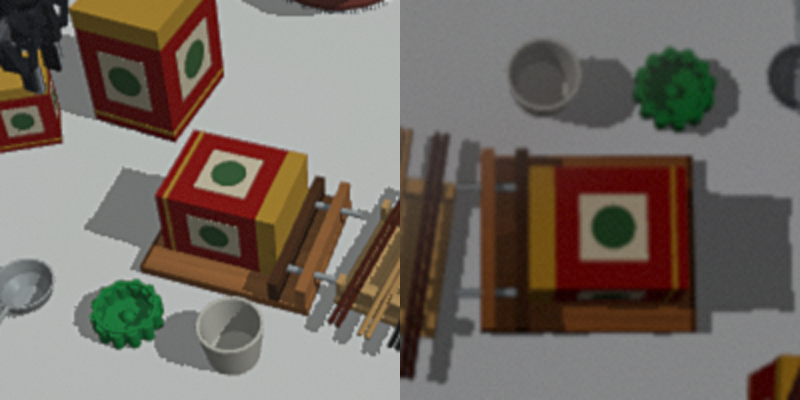

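View pics/top16.png

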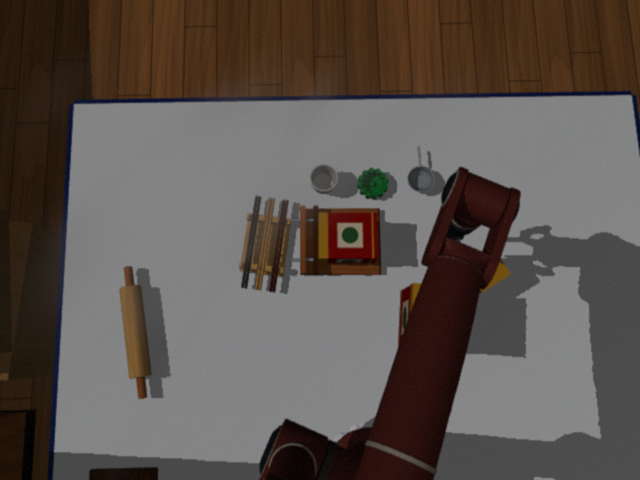

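The carton lies flat with its lid end on the rail (seam at x≈318 in the top picture). The cup, mold, strainer, rack and pin are at their starting pixels, and the gripper is clear.

```bash
python3 -c "
from rig import robot
print(robot.job_done())"
```

```text
the job is handed in; nothing more can be done
None
```

The red tea carton now lies flat on the board with its lid end against the back rail. I handed the job in at about 20 s of the allowed 72 s.

- **Slide:** I pushed the standing carton over the table with its lid level (2.6–3.2 N, about 6 N once the foot met the edge). I stopped with its foot on the board's front edge. It leaned about 0.02 rad at the end, so I backed off and let it settle. It was then square within about 1°.
- **Tip:** I pushed high on the same face with about 3–6 N sideways. It tipped over the edge and fell flat by itself, lid towards the rail.
- **Final slide and press:** I pushed low on the underside (about 4–5 N) until it stopped on the rail. I held it there at about 8–11 N for a bit over 0.6 s, then backed straight off. The highest push I read at any point was 10.8 N, but forces were only read at the end of each move.

**Last checks:** the carton's upper face is level, at 0.106 m, and its yaw agrees with the board and rail within about 1°. It did not move when I let go. The gripper is clear and the force reading is about zero. By eye in the last top view, the cup, mold, strainer, rack and rolling pin are where they started.

**Disagreement:** the two cameras place the lid end about 1–2 mm to either side of the rail face, which is within their 2 mm calibration. The tool stopped dead while the force rose to about 10 N, so I took the lid to be in contact.

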